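# Bring the walker tray out of the ruin and hold it up level

## Task

A wooden tray with four model walkers is parked in the ground floor of the plywood ruin. Slide it along the table, flat and without lifting it, until the whole of it is clear of the overhanging upper floor; then lift it about 12 cm off the table and finish while still holding it there in the gripper, level and still, with all four walkers standing on it. Keep the walkers from falling over, and leave the tank, the paint pot and the crate where they are.

Things in the scene. Friction and masses are not known exactly. Their poses are not given: they have to be found in the camera images.
- ruin: open-fronted plywood ruin fixed to the table, 196 (x) by 126 (y), up to 196 mm high at the back. Origin on the table; open front faces its -x. A straight lane 114 mm wide runs along its x axis (y = 0) between windowed side walls 6 mm thick. An upper floor (95 to 101 mm above the table) covers the lane from x = -80 (also the front ends of the walls) to the back wall at x = +110 mm.
- ruin_edge (a point): middle of the front edge of the ruin's upper floor, on its underside, 95 mm above the table (ruin x = -80, y = 0 mm). Upstairs there are only broken wall stubs, at ruin x above +60 mm.
- tray: loose wooden tray, green floor, 0.19 to 0.35 kg, x axis within 0.03 rad of the ruin's. Origin: centre of underside. Plate 140 (x) by 100 by 6 mm, rim to 12 mm, backboard to 36 mm at +x; at -x a tongue 34 mm wide runs to x = -145 mm. Balances at its middle handle. Starts with origin 45 to 70 mm inside the upper floor's front edge; wholly clear with origin 70 mm in front of it (ruin x = -150 mm).
- tray_tab (a point): centre of the top of the orange pull tab, an upright plate 30 (along tray x) by 12 mm thick (tray y), at tray x = -130, y = 0, from 6 to 75 mm above the tray's underside.
- tray_handle (a point): centre of the top of the black carrying handle, an upright plate 40 (tray x) by 12 mm thick (tray y) in the middle of the tray (x = 0, y = 0), from 6 to 85 mm above the tray's underside. Starts under the upper floor. The walkers reach only 42 mm above the tray's underside: fingertips kept higher than that clear them.
- walker_a: model walker, blue hull on a round black base 28 mm across, 36 mm tall overall, 20 g, standing loose on the tray floor at about tray x = -43, y = -27. Origin: centre of the underside of its base; z points up through its head.
- walker_b: model walker, red hull on a round black base 28 mm across, 36 mm tall overall, 20 g, standing loose on the tray floor at about tray x = -43, y = +27. Origin: centre of the underside of its base; z points up through its head.
- walker_c: model walker, yellow hull on a round black base 28 mm across, 36 mm tall overall, 20 g, standing loose on the tray floor at about tray x = +40, y = -27. Origin: centre of the underside of its base; z points up through its head.
- walker_d: model walker, grey hull on a round black base 28 mm across, 36 mm tall overall, 20 g, standing loose on the tray floor at about tray x = +40, y = +27. Origin: centre of the underside of its base; z points up through its head.
- tank: bystander: loose green model tank on rubber tracks, 98 by 71 mm, 41 mm high, gun towards its -x reaching 60 mm from its origin; origin at centre of underside.
- paint_pot: bystander: loose blue paint pot with white lid, 44 mm across, 55 mm high; origin at centre of underside.
- crate: bystander: loose wooden model crate, 52 by 42 mm, with a small drum on top, 60 mm high; origin at centre of underside.
There are look-alikes about, which are no part of the job. Of the things that look like the tray, take the one that is farthest to the robot's left at the start.

How it is judged:
By the outcome, as a careful person would: the job done as asked, in the order asked, and still so for the second after the job is handed in, while the arm keeps its last pose, push and grip.
It also fails if it takes over 48 s, if anything falls off the work surface, if the arm or the gripper's body presses on something with over 40 N, if the wrist force passes 120 N, or if a joint passes its speed limit or range.

## Robot

A 7-joint arm with a two-finger parallel gripper is mounted at the origin on the work surface. World frame = base frame: x ahead of the robot, y to its left, z up, the work surface at z = 0. Lengths are in m, angles in rad, forces in N, time in s.
With the tool pointing down it reaches from about 0.425 to 1.025 m from the base axis. Payload 9.4 kg.
Tool frame: the origin (TCP) lies midway between the tips of the shut fingers; the grasp point (between the pads) lies 19 mm behind it; z points along the fingers, y is the direction in which the jaws open and shut (so a half turn about z gives the same grasp; the last joint's range is limited). The gripper opens to 85 mm and grips with 20 to 120 N. Pads are 22 mm wide; open, the fingers measure 114 mm over their backs; the gripper's body (76 mm by 85 mm) begins 54 mm behind the grasp point. The pads swing forward as they close: fully open they stand 13 mm farther back than shut.
Start: joints at [-1.332, 0.599, -0.003, 1.599, 0.002, 0.943, -0.08], TCP at [0.225, 0.689, 0.231] pointing down, gripper open.
Joint ranges: [-2.57, 2.57], [-0.35, 1.97], [-1.29, 1.29], [0.11, 2.56], [-1.05, 4.19], [0.11, 1.86], [-2.63, 2.63]. Speed limits (rad/s): [2.22, 2.22, 3.01, 3.01, 3.14, 3.14, 3.14].

## Interface

Orientations are given as a 3x3 rotation matrix whose columns are the frame's x, y, z axes.
In Python, from cell import ctrl gives the robot as it stands.
- The arm moves only by the tool drive_tool, never from a script. Its argument "plan" is a list of rows, each a list of 7 numbers: the shift along the tool's x, y, z in units of 30 mm (1.0 is 30 mm), then the turn, a rotation vector about the tool's x, y, z in units of 6 degrees (1.0 is 6 degrees), then the closure, from 0 (fully open) to 1 (shut). In form: [[x, y, z, ax, ay, az, gripper], ...]. A call has exactly 5 rows; each row is the pose to reach, as a shift and turn from the pose commanded when the call began, along the tool's axes at that moment; what a row does not reach only later rows make up. A row lasts 1/10 s, in which the tool goes at most 50 mm and 8.59 degrees, less where a joint would pass 70% of its speed; a pose out of reach is approached as far as the arm can. A call with a gripper value outside its range is refused whole. The fingers move at their own pace and stop on an object; the grip force is fixed at half the most. Time passes only in rows, so rows that repeat a pose let the fingers close, or fill a call up. It gives the time, the measured TCP pose, the force and the opening at its end, in the units of the state.
- ctrl.read_state(): the state, without advancing time (a new reading comes with each control period).
- ctrl.snapshot(name): name is "side" or "top"; returns a dict with "pixels" (400x640x3 uint8, red, green, blue), "vertical_fov" (degrees; the focal length in pixels is half the picture's height over the tangent of half this angle, whatever the lens; pixels are square), "cx", "cy" (the principal point, pixels), "D" ([k1, k2, p1, p2, k3] as OpenCV has them; the pictures are not rectified), "R" (3x3) and "t" (3): a world point X has camera coordinates R X + t. Camera axes: x right, y down, z forward; pixel columns grow to the right and rows downward; lengths in m; the calibration is good to about 2 mm. A picture is of the moment at which its call begins. There is no depth.
- ctrl.finish_job(): hands the job in, once; it reports no verdict.
The state is a dict: "clock": time; "joint_positions": joint angles; "dq": joint speeds; "joint_torque": joint torques, N m; "tcp_pos": TCP position; "ee_rot": TCP orientation; "wrist_force": force on the tool from outside, world axes, zero at the start; "moment": the same for the moment, N m; "opening": opening from 0.0 (shut) to 1.0 (fully open).
Only numpy, scipy, OpenCV 4.12 (cv2) and the standard library are available. Lean on these libraries where they do the work, as an engineer would, in place of code of your own. Each camera call takes 0.05 s, during which the arm holds its last target.

## Working session

There is one attempt and no reset: what is moved stays moved. The work goes in short steps, Python scripts to look and compute and a tool call to move; the robot and the scene stay as the last step left them, time stands still between calls to the robot, and variables do not carry over. Pictures are saved under pics/ and viewed, and the job is handed in when it is done.

Besides the shell and the picture viewer there is one more tool, called after "Call:" as name(argument=value, ...), one argument or row to a line, values as JSON. drive_tool: Moves the arm, as the interface text tells. Its arguments: {"type":"object","properties":{"plan":{"type":"array","items":{"type":"array","items":{"type":"number"}}}},"required":["plan"]}

```bash
mkdir -p pics; ls; cat > h.py <<'E'
import numpy as np, cv2
from cell import ctrl
def snap(n,save):
    s=ctrl.snapshot(n); cv2.imwrite('pics/'+save+'.png',s['pixels'][:,:,::-1]); 
    np.savez('pics/'+save+'.npz',**{k:np.array(v) for k,v in s.items()}); return s
def load(n): return dict(np.load('pics/'+n+'.npz'))
def K(s):
    h=s['pixels'].shape[0]; f=h/2/np.tan(np.radians(float(s['vertical_fov']))/2)
    return np.array([[f,0,float(s['cx'])],[0,f,float(s['cy'])],[0,0,1]])
def ray(s,uv):
    p=cv2.undistortPoints(np.array(uv,float).reshape(-1,1,2),K(s),np.array(s['D'],float)).reshape(-1,2)
    d=np.c_[p,np.ones(len(p))]; R=np.array(s['R']);t=np.array(s['t'])
    return -R.T@t, d@R
def onz(s,uv,z):
    c,d=ray(s,uv); return c+d*((z-c[2])/d[:,2])[:,None]
def proj(s,X):
    return cv2.projectPoints(np.array(X,float).reshape(-1,1,3),cv2.Rodrigues(np.array(s['R'],float))[0],np.array(s['t'],float),K(s),np.array(s['D'],float))[0].reshape(-1,2)
E
python3 - <<'E'
from h import *
for n in('side','top'):
    s=snap(n,n+'0'); print(n,-np.array(s['R']).T@np.array(s['t']),s['vertical_fov'],s['D'],s['R'])
st=ctrl.read_state(); print(st)
E
```

```text
pics
side [-0.09895003 -0.8154736   0.96579964] 49.568621475768914 [-0.08988464  0.          0.          0.          0.        ] [[ 0.76999584 -0.63787692 -0.01481336]
 [-0.40576678 -0.47162935 -0.78289148]
 [ 0.492402    0.60883395 -0.6219819 ]]
top [0.40885875 0.02414371 1.18082056] 49.56780425941151 [0.03779704 0.         0.         0.         0.        ] [[ 0.01465246 -0.99987949 -0.00512849]
 [-0.98922304 -0.01374863 -0.1457695 ]
 [ 0.14568143  0.0072091  -0.98930529]]
{'clock': 0.1, 'joint_positions': array([-1.33170891,  0.60005135, -0.00253188,  1.60003259,  0.00179272,
        0.94290983, -0.07980901]), 'dq': array([ 0.00045103, -0.00226394, -0.00024536, -0.002146  ,  0.00043721,
       -0.00190589,  0.00067402]), 'joint_torque': array([ 5.59736727e-03, -7.77992749e+01,  1.57032374e+00, -2.58622867e+01,
        1.27059655e-02,  5.41990841e-03,  5.74145020e-05]), 'tcp_pos': array([0.22504754, 0.68875105, 0.23050515]), 'ee_rot': array([[-9.50563232e-01,  3.10530911e-01, -3.07936884e-04],
       [ 3.10531036e-01,  9.50562262e-01, -1.36470386e-03],
       [-1.31069552e-04, -1.39286127e-03, -9.99999021e-01]]), 'wrist_force': array([ 0.83349953, -0.34755071,  0.17745201]), 'moment': array([0.02020283, 0.03265498, 0.04690042]), 'opening': 1.0009745887260428}
```

View pics/side0.png

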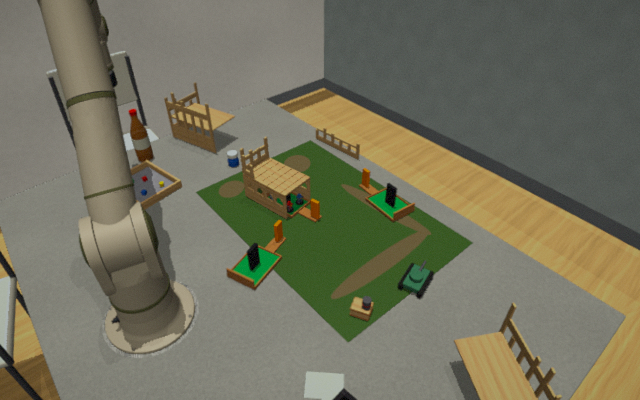

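View pics/top0.png

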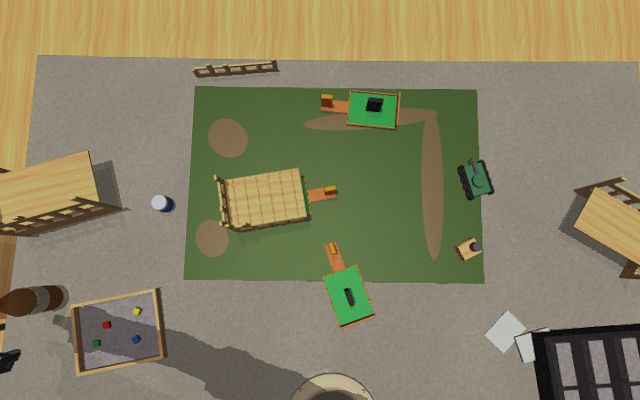

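```bash
python3 - <<'E'
from h import *
for n in('side0','top0'):
    s=load(n); print(n,proj(s,[[.225,.689,.231],[0,0,0],[0,0,.4],[.5,0,0],[.5,.3,0]]))
t=load('top0');sd=load('side0')
a=cv2.resize(t['pixels'][150:250,200:350],None,fx=5,fy=5,interpolation=cv2.INTER_CUBIC)
b=cv2.resize(sd['pixels'][130:230,220:340],None,fx=5,fy=5,interpolation=cv2.INTER_CUBIC)
cv2.imwrite('pics/c1.png',a[:,:,::-1]);cv2.imwrite('pics/c2.png',b[:,:,::-1])
E
```

```text
side0 [[115.98519695 118.05713422]
 [150.27267146 314.28463931]
 [103.56231691 200.15968253]
 [295.52482339 231.49706644]
 [244.6210437  187.98458602]]
top0 [[  1.75986718 344.41940313]
 [331.59866848 421.75438636]
 [335.7767185  515.49525968]
 [333.60721079 224.18225684]
 [223.5862032  222.67147096]]
```

View pics/c1.png

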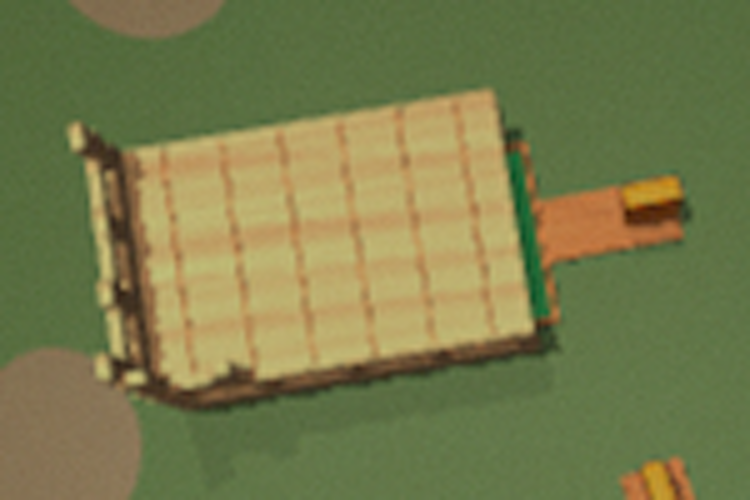

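View pics/c2.png

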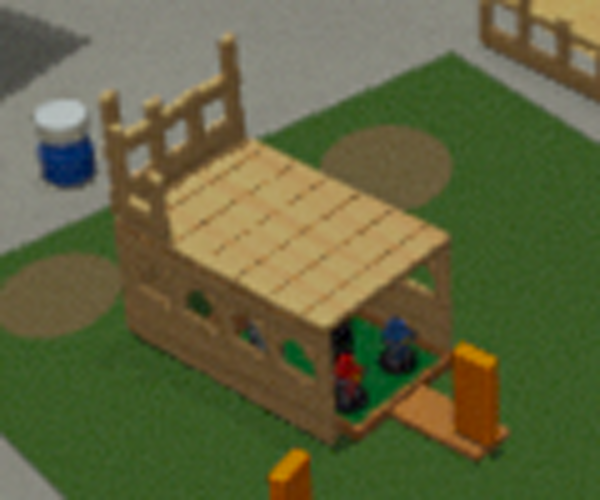

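```bash
python3 - <<'E'
from h import *
t=load('top0'); sd=load('side0')
c=lambda p:np.array(p)/5+[200,150]-0.4
f=onz(t,[c((492,90)),c((535,333))],.101); print('front',f, f.mean(0))
e=f[1]-f[0]; print(np.linalg.norm(e))
ax=np.array([e[1],-e[0]])/np.linalg.norm(e[:2]); 
if ax[1]<0: ax=-ax
print('ruin +x',ax,np.degrees(np.arctan2(ax[1],ax[0])))
hsv=cv2.cvtColor(t['pixels'],cv2.COLOR_RGB2HSV)
roi=np.zeros(hsv.shape[:2],bool); roi[178:205,318:345]=1
m=roi&(hsv[...,0]>8)&(hsv[...,0]<28)&(hsv[...,1]>150)&(hsv[...,2]>170)
# print hsv patch
print(hsv[183:196,322:340,2]); print(hsv[183:196,322:340,0])
ys,xs=np.where(m&(hsv[...,0]>16)); print(len(xs),cv2.minAreaRect(np.c_[xs,ys].astype(np.float32)))
print('tab c',onz(t,[c((653,193))],.075))
a=onz(t,[c((622,183)),c((680,176)),c((684,197)),c((625,208))],.075);print(a,a.mean(0))
b=onz(sd,np.array([[455,347],[492,362],[497,350],[460,343]])/5.+[220,130]-.4,.075);print(b,b.mean(0))
# tongue edges
k=onz(t,[c((540,201)),c((622,188)),c((553,262)),c((683,241))],.006);print(k)
E
```

```text
front [[0.63486018 0.09413581 0.101     ]
 [0.51121011 0.06980934 0.101     ]] [0.57303515 0.08197258 0.101     ]
0.12602030839468828
ruin +x [-0.19303613  0.98119165] 101.13002232793156
[[115 114 113 113 113 112 111 112 115 114 116 115 116 114 115 116 114 113]
 [111 116 113 113 117 114 117 113 113 117 114 116 106 104 114 113 113 114]
 [113 114 114 113 113 110 113 108 117 122 142 155 154 127 108 113 114 112]
 [113 116 105 103 125 144 159 164 168 176 187 197 199 162  99 114 112 112]
 [156 146 142 163 174 182 195 194 194 196 191 191 192 170 111 115 114 115]
 [197 175 173 194 195 192 192 192 191 193 191 193 196 182 134 119 111 115]
 [191 178 170 188 192 191 194 191 196 197 188 176 158 145 114 104 115 114]
 [194 178 155 175 192 185 173 156 151 151 145 126  96  77  60  93 117 115]
 [189 184 153 133 148 140 119  91  76  81  84  88  93  80  65  83 104 117]
 [183 189 153  78  87  86  87  88  88  88  88  89  90  81  72  68  94 117]
 [189 190 157  90  87  90  87  86  91  91  93  93  92  88  70  66  97 117]
 [191 193 166 108  94  89  95  96  97  96 123 146 146 125  82  96 107 118]
 [192 190 180
[... 781 characters left out ...]
 12 13 13 24 45 44 43]]
38 ((329.5, 188.00001525878906), (3.3339741230010986, 10.78638744354248), 78.69007110595703)
tab c [[0.58714025 0.01133607 0.075     ]]
[[ 0.592159    0.02743662  0.075     ]
 [ 0.5962443  -0.00253008  0.075     ]
 [ 0.58526759 -0.00470838  0.075     ]
 [ 0.57909328  0.02570384  0.075     ]] [0.58819104 0.0114755  0.075     ]
[[ 0.58446789  0.02416344  0.075     ]
 [ 0.59278996 -0.00295218  0.075     ]
 [ 0.60309676  0.00413521  0.075     ]
 [ 0.58954001  0.02518788  0.075     ]] [0.59247365 0.01263359 0.075     ]
[[ 0.59295695  0.07252851  0.006     ]
 [ 0.60081189  0.0276031   0.006     ]
 [ 0.55929369  0.06475977  0.006     ]
 [ 0.57187768 -0.00620102  0.006     ]]
```

```bash
python3 - <<'E'
from h import *
t=load('top0'); sd=load('side0')
c=lambda p:np.array(p)/5+[200,150]-0.4
hsv=cv2.cvtColor(t['pixels'],cv2.COLOR_RGB2HSV)
sub=hsv[183:193,324:338].astype(int); m=(sub[...,0]>=15)&(sub[...,0]<30)&(sub[...,2]>140)
m[:, :1]=0
ys,xs=np.where(m); p=np.array([[xs.mean()+324,ys.mean()+183]]); print(len(xs),p,onz(t,p,.075))
h2=cv2.cvtColor(sd['pixels'],cv2.COLOR_RGB2HSV)
print(h2[196:206,308:322,2]);print(h2[196:206,308:322,0])
# roof sides
r=onz(t,[c((135,150)),c((492,90)),c((190,388)),c((535,333))],.101)
for i in(0,2): d=r[i]-r[i+1];print(np.degrees(np.arctan2(d[1],d[0])))
# decoy tabs and bystanders
print('decoys',onz(t,[(333,246),(328,100)],.075))
E
```

```text
54 [[330.03703704 187.85185185]] [[0.58804606 0.01176822 0.075     ]]
[[ 93  89  80  88  90  88  93  91  91  92  87  95  90  88]
 [ 97  90  83  89  90  87  86  89  90  89  85  89  87  89]
 [ 97  92  83  94 122  95  88  90  87  88  90  90  89  89]
 [ 93  92  90 143 182 183 154  95  92  86  88  87  89  91]
 [100 106 115 179 185 188 184 180 154  96  87  88  89  89]
 [106 119  97 135 143 180 184 189 186 181 157  93  87  88]
 [119  88  89 119 116 132 144 180 184 188 176  98  90  92]
 [ 84  72  84 117 119 117 117 128 140 166 127  86  92  91]
 [ 72  69  86 118 119 115 120 121 122 133 113  85  94  87]
 [ 86  87  87 119 119 118 120 120 119 126 113  92  89  92]]
[[18 18 36 49 47 47 48 46 49 47 49 49 48 46]
 [16 19 36 49 46 49 50 47 47 49 48 49 47 49]
 [17 19 38 36 24 28 39 51 48 51 46 46 50 47]
 [19 18 25 23 20 20 22 27 40 50 49 48 49 48]
 [14 14 16 18 20 20 20 20 21 26 37 48 48 48]
 [14 14 15 16 17 18 20 20 20 20 22 28 46 48]
 [14 13 15 15 14 15 16 18 20 20 19 23 49 49]
 [15 13 16 15 14 14 14 15 16 17 17 25 48 49]
 [20 36 23 13 13 13 14 14 14 14 14 24 45 50]
 [45 44 22 15 13 13 14 15 14 14 14 19 45 49]]
100.55621561235367
99.88030430351978
decoys [[0.43890578 0.00248724 0.075     ]
 [0.8246878  0.02005656 0.075     ]]
```

```bash
cat > plan.py <<'E'
import sys
from h import *
from scipy.spatial.transform import Rotation as Ro
def rows(target,ang):
    st=ctrl.read_state(); R=np.array(st['ee_rot']);p=np.array(st['tcp_pos'])
    a=np.radians(ang); T=np.array([[np.cos(a),np.sin(a),0],[np.sin(a),-np.cos(a),0],[0,0,-1]]).T
    T=np.c_[[np.cos(a),np.sin(a),0],[-np.sin(a)*-1,-np.cos(a),0],[0,0,-1]]
    return (R.T@(np.array(target)-p))/.03, Ro.from_matrix(R.T@T).as_rotvec(degrees=True)/6
if __name__=='__main__':
    v=list(map(float,sys.argv[1:])); np.set_printoptions(precision=3,suppress=True)
    s,r=rows(v[:3],v[3]); print('shift',s,'turn',r)
    st=ctrl.read_state();print(st['clock'],st['tcp_pos'],st['wrist_force'],st['opening'])
E
python3 plan.py .588 .012 .24 100.2
python3 -c "
from h import *
print(onz(load('side0'),[(314.8,200.6)],.075))"
```

```text
shift [-18.505 -17.687  -0.289] turn [-0.011  0.008 10.285]
0.1 [0.225 0.689 0.231] [ 0.833 -0.348  0.177] 1.0009745887260428
[[0.5895437  0.00911078 0.075     ]]
```

Call:
drive_tool(
  plan=[
    [-0.5,-0.5,-0.4,0,0,0.4,0],
    [-1.6,-1.5,-0.8,0,0,1.0,0],
    [-2.7,-2.6,-1.0,0,0,1.7,0],
    [-3.8,-3.6,-1.0,0,0,2.4,0],
    [-4.9,-4.7,-1.0,0,0,3.0,0],
  ],
)

```text
clock: 0.6
tcp_pos: [0.3222, 0.5072, 0.2619]
ee_rot: [[-0.805, 0.593, 0.001], [0.593, 0.805, 0.001], [-0.0, 0.001, -1.0]]
wrist_force: [0.6, 0.3, -0.1]
opening: 1.003
```

```bash
python3 plan.py .588 .012 .24 100.2
```

```text
shift [-16.919  -8.045   0.725] turn [ 0.008 -0.002  7.242]
0.6 [0.322 0.507 0.262] [ 0.553  0.307 -0.13 ] 1.0026334260563954
```

Call:
drive_tool(
  plan=[
    [-1.3,-0.6,0,0,0,0.6,0],
    [-2.7,-1.3,0,0,0,1.2,0],
    [-4.0,-1.9,0,0,0,1.8,0],
    [-5.4,-2.6,0,0,0,2.4,0],
    [-6.8,-3.2,0,0,0,3.0,0],
  ],
)

```text
clock: 1.1
tcp_pos: [0.4298, 0.3089, 0.2617]
ee_rot: [[-0.583, 0.812, 0.0], [0.812, 0.583, 0.0], [0.0, 0.0, -1.0]]
wrist_force: [1.4, 0.8, -0.4]
opening: 0.997
```

```bash
python3 plan.py .588 .012 .20 100.2
```

```text
shift [-11.117  -1.487   2.057] turn [ 0.001 -0.001  4.245]
1.1 [0.43  0.309 0.262] [ 1.414  0.813 -0.43 ] 0.9972044368403166
```

Call:
drive_tool(
  plan=[
    [-1.4,-0.2,0,0,0,0.6,0],
    [-2.8,-0.4,0,0,0,1.2,0],
    [-4.2,-0.6,0,0,0,1.8,0],
    [-5.6,-0.8,0,0,0,2.4,0],
    [-7.0,-0.9,0,0,0,3.0,0],
  ],
)

```text
clock: 1.6
tcp_pos: [0.5306, 0.1232, 0.2618]
ee_rot: [[-0.303, 0.953, 0.0], [0.953, 0.303, 0.0], [0.0, 0.0, -1.0]]
wrist_force: [0.8, 1.2, 0.8]
opening: 0.999
```

```bash
python3 plan.py .5888 .0105 .14 100.2
```

```text
shift [-4.17   0.707  4.059] turn [ 0.002 -0.003  1.242]
1.6 [0.531 0.123 0.262] [0.774 1.222 0.794] 0.9985630290029474
```

Call:
drive_tool(
  plan=[
    [-1.3,0.2,0,0,0,0.4,0],
    [-2.6,0.4,0,0,0,0.8,0],
    [-3.7,0.6,0.6,0,0,1.25,0],
    [-4.2,0.7,2.0,0,0,1.25,0],
    [-4.2,0.7,3.3,0,0,1.25,0],
  ],
)

```text
clock: 2.1
tcp_pos: [0.5904, 0.0087, 0.1621]
ee_rot: [[-0.175, 0.985, 0.003], [0.985, 0.175, -0.001], [-0.002, 0.003, -1.0]]
wrist_force: [0.5, 1.1, -0.6]
opening: 1.002
```

```bash
python3 plan.py .5888 .0105 .038 100.2
python3 - <<'E'
from h import *
t=snap('top','top1');s=snap('side','side1')
a=cv2.resize(t['pixels'][140:240,250:400],None,fx=5,fy=5,interpolation=cv2.INTER_CUBIC)
b=cv2.resize(s['pixels'][110:230,240:390],None,fx=5,fy=5,interpolation=cv2.INTER_CUBIC)
cv2.imwrite('pics/c3.png',a[:,:,::-1]);cv2.imwrite('pics/c4.png',b[:,:,::-1])
E
```

```text
shift [ 0.076 -0.054  4.137] turn [ 0.027  0.015 -0.018]
2.1 [0.59  0.009 0.162] [ 0.531  1.064 -0.611] 1.0018846890793005
```

View pics/c4.png

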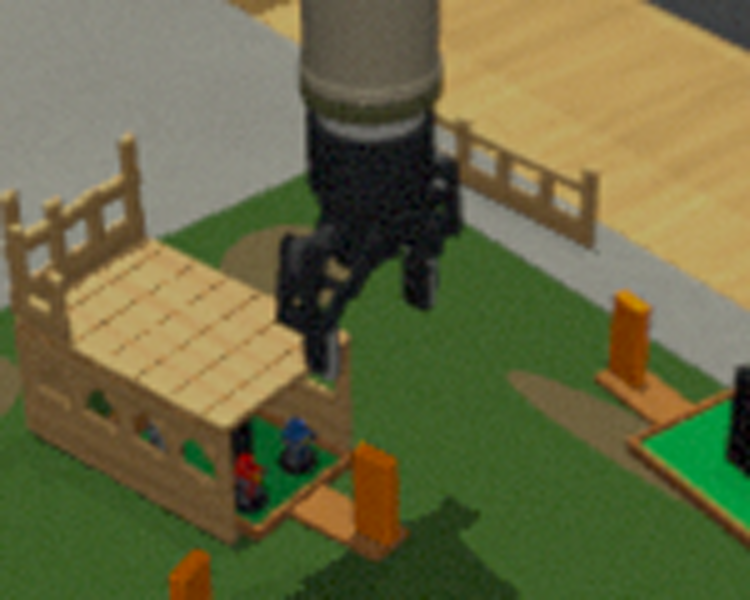

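View pics/c3.png

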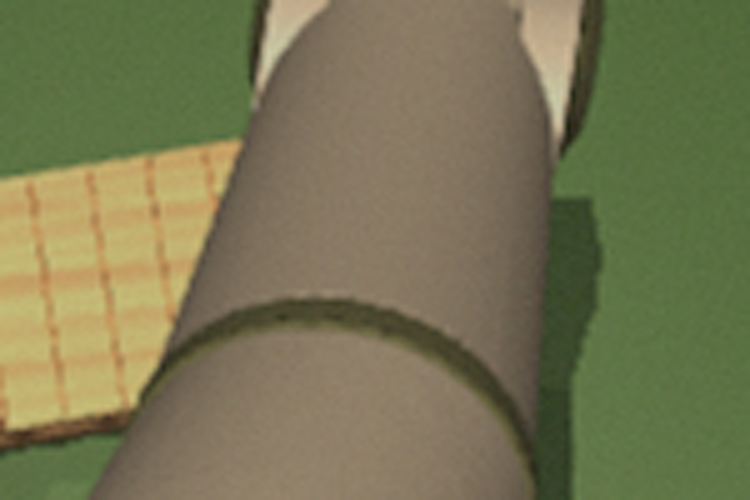

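The side view shows the open gripper over the orange tab, about px (315,200), in front of the ruin, with the walkers standing inside. The arm blocks the top view. I'll descend next.

Call:
drive_tool(
  plan=[
    [0.1,0,1.2,0,0,0,0],
    [0.1,0,2.6,0,0,0,0],
    [0.1,0,3.6,0,0,0,0],
    [0.1,0,3.8,0,0,0,0],
    [0.1,0,3.8,0,0,0,0],
  ],
)

```text
clock: 2.7
tcp_pos: [0.5891, 0.0153, 0.0492]
ee_rot: [[-0.18, 0.984, -0.0], [0.984, 0.18, 0.0], [0.0, -0.0, -1.0]]
wrist_force: [0.0, 0.6, -0.5]
opening: 1.002
```

```bash
python3 plan.py .5888 .0105 .036 100.2
python3 - <<'E'
from h import *
s=snap('side','side2')
b=cv2.resize(s['pixels'][130:230,255:375],None,fx=6,fy=6,interpolation=cv2.INTER_CUBIC)
cv2.imwrite('pics/c5.png',b[:,:,::-1])
E
```

```text
shift [-0.156 -0.039  0.441] turn [-0.002 -0.001  0.033]
2.7 [0.589 0.015 0.049] [ 0.031  0.557 -0.543] 1.0021541413086548
```

View pics/c5.png

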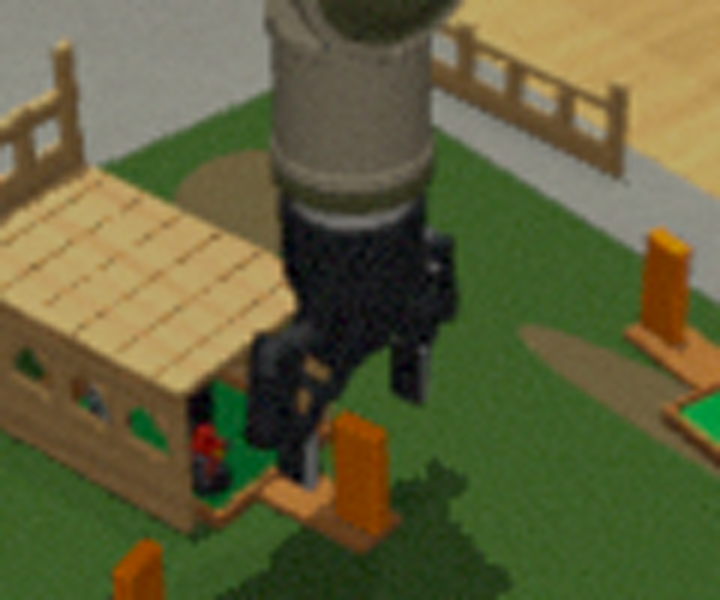

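Call:
drive_tool(
  plan=[
    [-0.15,0,0.3,0,0,0,0],
    [-0.15,0,0.45,0,0,0,0],
    [-0.15,0,0.45,0,0,0,0.3],
    [-0.15,0,0.45,0,0,0,0.6],
    [-0.15,0,0.45,0,0,0,0.75],
  ],
)

```text
clock: 3.25
tcp_pos: [0.5898, 0.0109, 0.035]
ee_rot: [[-0.181, 0.984, 0.0], [0.984, 0.181, 0.0], [0.0, 0.0, -1.0]]
wrist_force: [-0.3, 0.0, 0.3]
opening: 0.517
```

Call:
drive_tool(
  plan=[
    [0,0,0,0,0,0,0.8],
    [0,0,0,0,0,0,0.9],
    [0,0,0,0,0,0,1],
    [0,0,0,0,0,0,1],
    [0,0,0,0,0,0,1],
  ],
)

```text
clock: 3.75
tcp_pos: [0.5896, 0.0109, 0.035]
ee_rot: [[-0.181, 0.984, -0.0], [0.984, 0.181, 0.0], [0.0, 0.0, -1.0]]
wrist_force: [-2.2, -0.0, 5.5]
opening: 0.134
```

```bash
python3 plan.py .5888 .0105 .036 100.2
python3 - <<'E'
from h import *
s=snap('side','side3')
b=cv2.resize(s['pixels'][130:230,255:375],None,fx=6,fy=6,interpolation=cv2.INTER_CUBIC)
cv2.imwrite('pics/c6.png',b[:,:,::-1])
E
```

```text
shift [-0.009 -0.029 -0.033] turn [ 0.    -0.002  0.033]
3.75 [0.59  0.011 0.035] [-2.155 -0.03   5.5  ] 0.1343643510558815
```

View pics/c6.png

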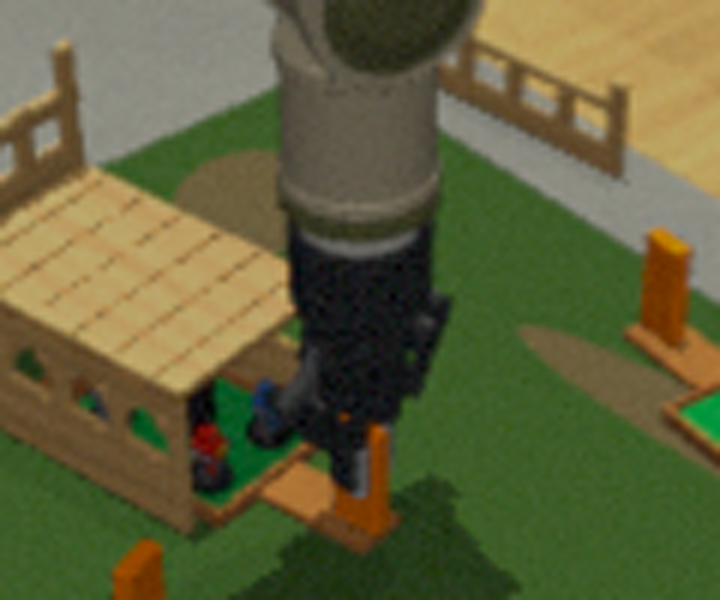

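Call:
drive_tool(
  plan=[
    [-0.02,0,0,0,0,0,1],
    [-0.08,0,0,0,0,0,1],
    [-0.18,0,0,0,0,0,1],
    [-0.32,0,0,0,0,0,1],
    [-0.5,0,0,0,0,0,1],
  ],
)

```text
clock: 4.3
tcp_pos: [0.5926, -0.0019, 0.035]
ee_rot: [[-0.183, 0.983, 0.0], [0.983, 0.183, 0.002], [0.002, 0.0, -1.0]]
wrist_force: [-0.0, 5.5, 5.8]
opening: 0.133
```

Call:
drive_tool(
  plan=[
    [-0.18,0,0,0,0,0,1],
    [-0.34,0,0,0,0,0,1],
    [-0.48,0,0,0,0,0,1],
    [-0.58,0,0,0,0,0,1],
    [-0.6,0,0,0,0,0,1],
  ],
)

```text
clock: 4.8
tcp_pos: [0.5959, -0.0204, 0.035]
ee_rot: [[-0.181, 0.983, 0.0], [0.983, 0.181, 0.001], [0.001, 0.001, -1.0]]
wrist_force: [-0.6, 6.3, 6.3]
opening: 0.136
```

```bash
python3 plan.py .5888 .0105 .036 100.2
python3 - <<'E'
from h import *
s=snap('side','side4')
b=cv2.resize(s['pixels'][130:250,255:385],None,fx=5,fy=5,interpolation=cv2.INTER_CUBIC)
cv2.imwrite('pics/c7.png',b[:,:,::-1])
E
```

```text
shift [ 1.055 -0.046 -0.031] turn [ 0.005 -0.013  0.042]
4.8 [ 0.596 -0.02   0.035] [-0.595  6.347  6.281] 0.13621959997718594
```

View pics/c7.png

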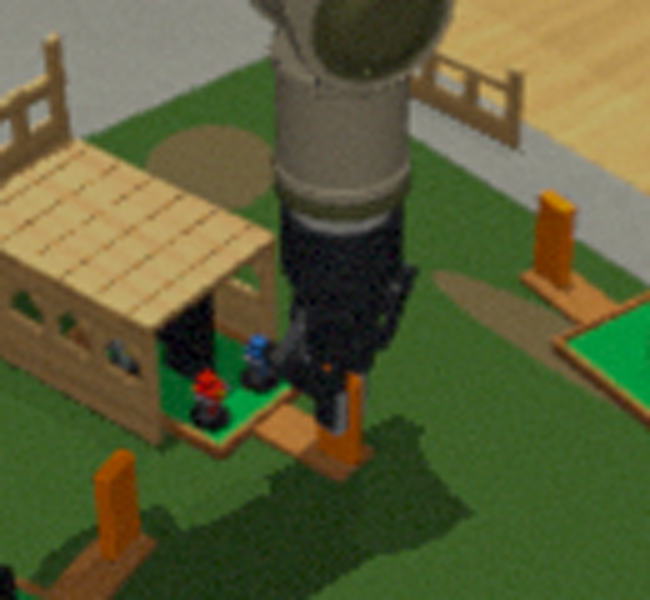

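The walkers are upright and the tray follows the tab straight, about 32 mm out so far. I'll continue the slide.

Call:
drive_tool(
  plan=[
    [-0.04,0,0,0,0,0,1],
    [-0.14,0,0,0,0,0,1],
    [-0.3,0,0,0,0,0,1],
    [-0.5,0,0,0,0,0,1],
    [-0.72,0,0,0,0,0,1],
  ],
)

```text
clock: 5.35
tcp_pos: [0.5998, -0.041, 0.035]
ee_rot: [[-0.183, 0.983, 0.0], [0.983, 0.183, 0.002], [0.002, 0.0, -1.0]]
wrist_force: [-0.5, 5.9, 7.1]
opening: 0.133
```

Call:
drive_tool(
  plan=[
    [-0.22,0,0,0,0,0,1],
    [-0.44,0,0,0,0,0,1],
    [-0.66,0,0,0,0,0,1],
    [-0.88,0,0,0,0,0,1],
    [-1.1,0,0,0,0,0,1],
  ],
)

```text
clock: 5.85
tcp_pos: [0.6057, -0.0736, 0.035]
ee_rot: [[-0.182, 0.983, -0.0], [0.983, 0.182, 0.002], [0.002, 0.0, -1.0]]
wrist_force: [-0.4, 6.6, 6.2]
opening: 0.131
```

Call:
drive_tool(
  plan=[
    [-0.22,0,0,0,0,0,1],
    [-0.44,0,0,0,0,0,1],
    [-0.66,0,0,0,0,0,1],
    [-0.88,0,0,0,0,0,1],
    [-1.1,0,0,0,0,0,1],
  ],
)

```text
clock: 6.35
tcp_pos: [0.6117, -0.106, 0.035]
ee_rot: [[-0.182, 0.983, -0.0], [0.983, 0.182, 0.002], [0.002, 0.0, -1.0]]
wrist_force: [-0.6, 6.6, 6.4]
opening: 0.13
```

Call:
drive_tool(
  plan=[
    [-0.22,0,0,0,0,0,1],
    [-0.44,0,0,0,0,0,1],
    [-0.64,0,0,0,0,0,1],
    [-0.82,0,0,0,0,0,1],
    [-0.96,0,0,0,0,0,1],
  ],
)

```text
clock: 6.85
tcp_pos: [0.6169, -0.1344, 0.035]
ee_rot: [[-0.182, 0.983, -0.0], [0.983, 0.182, 0.002], [0.002, 0.0, -1.0]]
wrist_force: [-1.6, 7.3, 8.0]
opening: 0.131
```

Call:
drive_tool(
  plan=[
    [-0.08,0,0,0,0,0,1],
    [-0.12,0,0,0,0,0,1],
    [-0.13,0,0,0,0,0,1],
    [-0.13,0,0,0,0,0,1],
    [-0.13,0,0,0,0,0,1],
  ],
)

```text
clock: 7.35
tcp_pos: [0.6175, -0.138, 0.035]
ee_rot: [[-0.182, 0.983, -0.0], [0.983, 0.182, 0.002], [0.002, 0.0, -1.0]]
wrist_force: [-1.7, 5.7, 7.3]
opening: 0.134
```

```bash
python3 plan.py .5888 .0105 .036 100.2
python3 - <<'E'
from h import *
s=snap('side','side5')
b=cv2.resize(s['pixels'][130:250,255:405],None,fx=5,fy=5,interpolation=cv2.INTER_CUBIC)
cv2.imwrite('pics/c8.png',b[:,:,::-1])
s=snap('top','top5')
E
```

```text
shift [ 5.043 -0.04  -0.023] turn [ 0.002 -0.018  0.047]
7.35 [ 0.618 -0.138  0.035] [-1.719  5.707  7.307] 0.13386091391176172
```

View pics/c8.png

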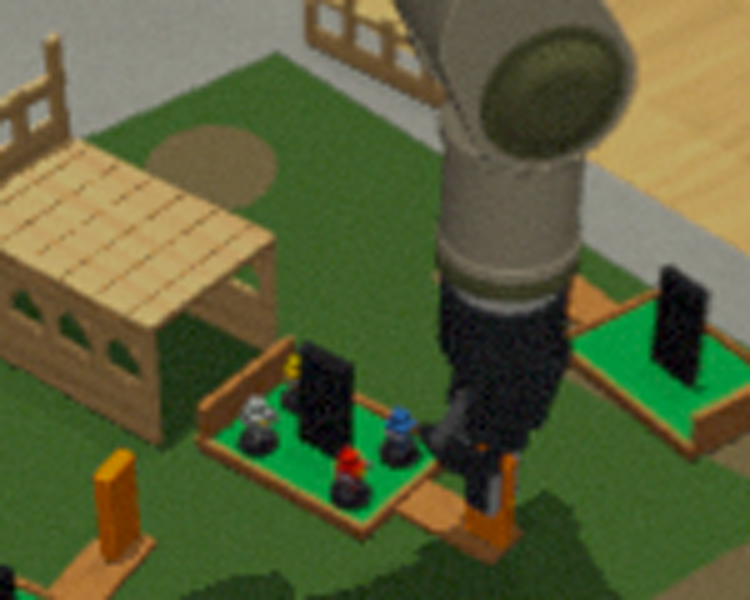

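View pics/top5.png

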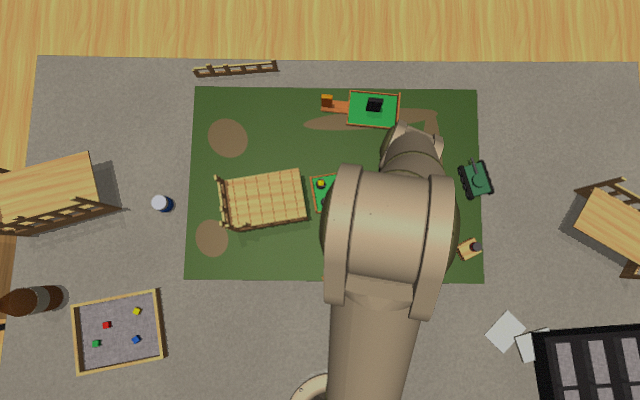

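Call:
drive_tool(
  plan=[
    [0,0,0,0,0,0,0.8],
    [0,0,0,0,0,0,0.7],
    [0,0,0,0,0,0,0.4],
    [0,0,0,0,0,0,0],
    [0,0,0,0,0,0,0],
  ],
)

```text
clock: 7.95
tcp_pos: [0.6174, -0.1401, 0.0347]
ee_rot: [[-0.18, 0.984, 0.0], [0.984, 0.18, -0.0], [-0.0, -0.0, -1.0]]
wrist_force: [-0.0, -0.1, 0.3]
opening: 0.798
```

Call:
drive_tool(
  plan=[
    [0,0,0,0,0,0,0],
    [0,0,-0.6,0,0,0,0],
    [0,0,-1.8,0,0,0,0],
    [0,0,-3.2,0,0,0,0],
    [0,0,-4.2,0,0,0,0],
  ],
)

```text
clock: 8.45
tcp_pos: [0.6178, -0.1402, 0.1631]
ee_rot: [[-0.18, 0.984, 0.002], [0.984, 0.18, -0.0], [-0.001, 0.001, -1.0]]
wrist_force: [0.8, 0.1, -0.1]
opening: 1.002
```

```bash
python3 plan.py .5888 .0105 .036 100.2
python3 - <<'E'
from h import *
s=snap('side','side6')
x0,y0=270,160
b=cv2.resize(s['pixels'][y0:y0+100,x0:x0+125],None,fx=6,fy=6,interpolation=cv2.INTER_CUBIC)
cv2.imwrite('pics/c9.png',b[:,:,::-1])
s=snap('top','top6')
E
```

```text
shift [ 5.119 -0.049  4.234] turn [0.013 0.006 0.031]
8.45 [ 0.618 -0.14   0.163] [ 0.768  0.053 -0.149] 1.0022464292670679
```

View pics/c9.png

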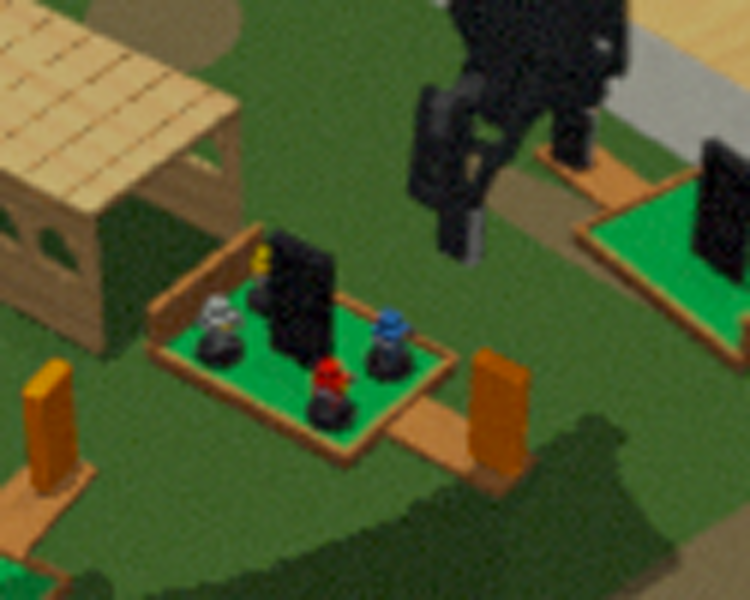

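View pics/top6.png

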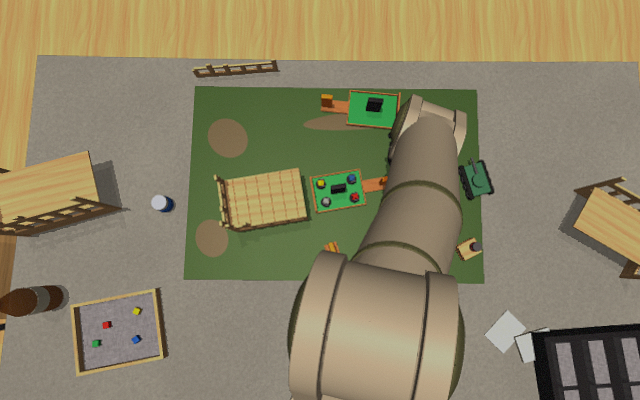

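The tray is clear of the ruin with all four walkers upright. The top view shows the handle at about (338,188). I'll measure it now.

```bash
python3 - <<'E'
from h import *
np.set_printoptions(precision=4,suppress=True)
t=load('top6');s=load('side6')
b=cv2.resize(t['pixels'][160:225,300:400],None,fx=8,fy=8,interpolation=cv2.INTER_CUBIC)
cv2.imwrite('pics/c10.png',b[:,:,::-1])
hsv=cv2.cvtColor(t['pixels'],cv2.COLOR_RGB2HSV)
g=((hsv[...,0]>60)&(hsv[...,0]<80)&(hsv[...,1]>180)&(hsv[...,2]>90)).astype(np.uint8)
g[:160]=0;g[225:]=0;g[:,:305]=0;g[:,380:]=0
ys,xs=np.where(g); r=cv2.minAreaRect(np.c_[xs,ys].astype(np.float32)); print(r)
c=onz(t,cv2.boxPoints(r),.006); print(c,c.mean(0))
d=[c[1]-c[0],c[2]-c[1]]
for e in d: print(np.linalg.norm(e),np.degrees(np.arctan2(e[1],e[0])))
print(t['pixels'][180:196,328:350].max(2))
# ruin front, side handle top corners
print(onz(s,np.array([[272,240],[290,229],[333,252],[318,262]])/6.+[270,160]-.4,.085).mean(0))
E
```

```text
((0.0, 0.0), (0.0, 0.0), 0.0)
[[1.1306 0.9633 0.006 ]
 [1.1306 0.9633 0.006 ]
 [1.1306 0.9633 0.006 ]
 [1.1306 0.9633 0.006 ]] [1.1306 0.9633 0.006 ]
0.0 0.0
0.0 0.0
[[161 166 162 162 165 161 163 165 163 160 162 162 163 163 161 160 162 161
  120  56  45  78]
 [161 162 164 162 162 162 161 161 160 163 162 160 165 164 164 164 163 168
  131  51  48  39]
 [163 164 163 163 163 165 162 161 162 166 163 164 167 164 168 159 144 142
  143 105  48  47]
 [165 162 163 165 165 167 166 167 170 159 141 137 134 129 128 114  79  88
  143 144  76  45]
 [163 165 164 157 141 136 138 137 127 114  85  68  63  43  39  43  39  60
  131 161 138 125]
 [164 166 153 116  83  72  71  57  47  45  51  47  45  48  57  47  48  42
  126 168 168 168]
 [165 166 132  46  56  52  55  50  51  51  48  52  50  52  53  55  53  46
  122 166 160 165]
 [166 166 134  44  58  53  54  56  58  57  57  56  52  48  39  49  37  36
  125 167 164 163]
 [164 168 131  39  59  55  48  45  46  45  42  41  35  19  18  11  14  48
  109 155 165 163]
 [163 168 131  32  43  41  32  24  18  18  11  12  17  24  19  11  14  58
   91 137 166 162]
 [165 169 131   8  15  18  10  15  24  17  21  19  25  21  14  23  13  70
   98 134 167 164]
 [164 169 131  21  23  18  11  23  16  12  15   8  15  12  21  33  36  74
   95 133 167 164]
 [166 169 132  21  17  26  10  20   7  35  37  35  45  56  68  72  98 121
  131 151 164 164]
 [164 166 135  48  25  32  48  62  70  98 123 122 122 127 127 128 141 155
  158 167 164 164]
 [165 168 153 128 116 118 122 126 126 141 155 155 156 153 157 154 151 151
  158 165 164 157]
 [166 165 167 162 154 155 157 153 154 152 153 151 152 150 147 150 150 152
  156 164 167 138]]
[ 0.5949 -0.011   0.085 ]
```

View pics/c10.png

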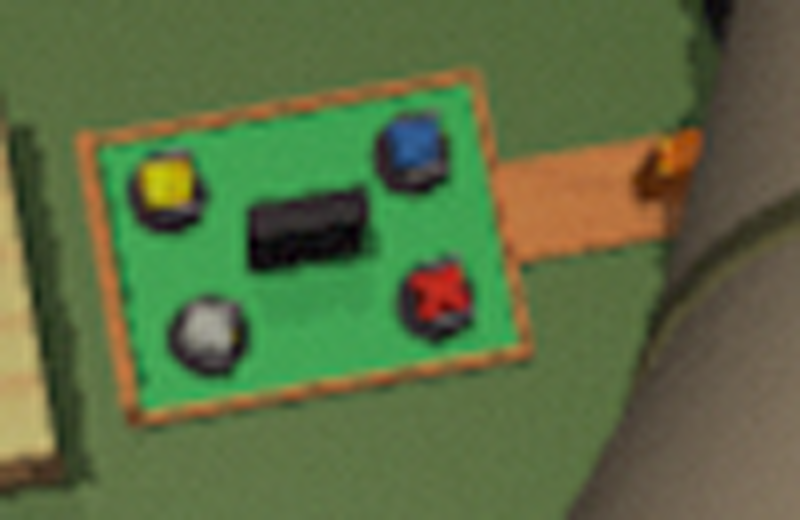

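```bash
python3 - <<'E'
from h import *
np.set_printoptions(precision=4,suppress=True)
t=load('top6')
c=lambda p:np.array(p)/8+[300,160]-0.44
print('handle',onz(t,[(338,186.3),c((307,216))],.085))
r=onz(t,[c((478,70)),c((533,355))],.012); m=r.mean(0); e=r[0]-r[1]; print(m,np.linalg.norm(e)); a=np.degrees(np.arctan2(e[1],e[0])); print('tray x ang',a+90)
l=onz(t,[c((78,135)),c((133,425))],.036); ml=l.mean(0); print(ml, (ml-m)[:2], np.degrees(np.arctan2(*(ml-m)[1::-1])), 'center',(ml+m)/2)
f=onz(t,[(298.4,168),(307,216.6)],.101).mean(0); u=np.array([-.179,.984]); print('front',f,'tray centre in front by',(f[:2]-((ml+m)/2)[:2])@u, 'back end', (f-ml)[:2]@u)
E
python3 plan.py .594 -.010 .163 100.2
```

```text
handle [[ 0.5907 -0.0085  0.085 ]
 [ 0.5901 -0.0083  0.085 ]]
[ 0.6046 -0.0782  0.012 ] 0.10020228598972124
tray x ang 100.85511712281206
[0.5759 0.0574 0.036 ] [-0.0287  0.1355] 101.95231773190085 center [ 0.5902 -0.0104  0.024 ]
front [0.572  0.0809 0.101 ] tray centre in front by 0.0931494316194694 back end 0.023902285185280817
shift [ 4.438 -0.052  0.063] turn [0.064 0.022 0.032]
8.55 [ 0.62  -0.141  0.165] [ 0.356 -0.77  -0.006] 0.9993608895382214
```

Call:
drive_tool(
  plan=[
    [0.6,0,0,0,0,0,0],
    [1.8,0,0,0,0,0,0],
    [3.0,-0.1,0,0,0,0,0],
    [4.0,-0.1,0,0,0,0,0],
    [4.4,-0.1,0,0,0,0,0],
  ],
)

```text
clock: 9.05
tcp_pos: [0.5889, -0.006, 0.1594]
ee_rot: [[-0.185, 0.983, -0.003], [0.983, 0.185, 0.002], [0.002, -0.003, -1.0]]
wrist_force: [0.1, -0.5, -0.0]
opening: 0.999
```

Call:
drive_tool(
  plan=[
    [0,0,0,0,0,0,0],
    [0,0,0.5,0,0,0,0],
    [0,0,1.2,0,0,0,0],
    [0,0,1.5,0,0,0,0],
    [0,0,1.5,0,0,0,0],
  ],
)

```text
clock: 9.55
tcp_pos: [0.5899, -0.0119, 0.1144]
ee_rot: [[-0.179, 0.984, -0.003], [0.984, 0.179, -0.001], [-0.0, -0.003, -1.0]]
wrist_force: [-0.2, 0.1, 0.3]
opening: 1.001
```

```bash
python3 plan.py .593 -.0095 .051 100.4
python3 - <<'E'
from h import *
s=snap('side','side7')
x0,y0=260,130
b=cv2.resize(s['pixels'][y0:y0+100,x0:x0+125],None,fx=6,fy=6,interpolation=cv2.INTER_CUBIC)
cv2.imwrite('pics/c11.png',b[:,:,::-1])
E
```

```text
shift [0.062 0.123 2.114] turn [-0.026  0.003 -0.014]
9.55 [ 0.59  -0.012  0.114] [-0.185  0.051  0.287] 1.0007542076671123
```

View pics/c11.png

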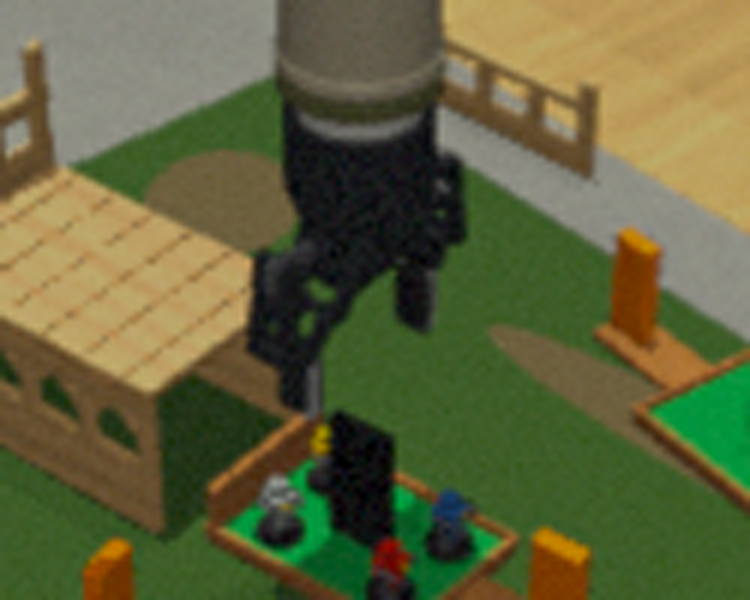

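Call:
drive_tool(
  plan=[
    [0.05,0.1,0.4,0,0,0,0],
    [0.05,0.1,1.0,0,0,0,0],
    [0.05,0.1,1.7,0,0,0,0],
    [0.05,0.1,2.1,0,0,0,0],
    [0.05,0.1,2.1,0,0,0,0],
  ],
)

```text
clock: 10.1
tcp_pos: [0.5927, -0.0087, 0.0514]
ee_rot: [[-0.181, 0.984, -0.002], [0.984, 0.181, -0.0], [0.0, -0.002, -1.0]]
wrist_force: [-0.4, 0.1, 0.3]
opening: 0.998
```

```bash
python3 plan.py .593 -.0095 .051 100.4
python3 - <<'E'
from h import *
s=snap('side','side8')
x0,y0=260,130
b=cv2.resize(s['pixels'][y0:y0+100,x0:x0+125],None,fx=6,fy=6,interpolation=cv2.INTER_CUBIC)
cv2.imwrite('pics/c12.png',b[:,:,::-1])
E
```

```text
shift [-0.03   0.005  0.013] turn [-0.02  -0.003  0.001]
10.1 [ 0.593 -0.009  0.051] [-0.356  0.1    0.325] 0.9980874062421904
```

View pics/c12.png

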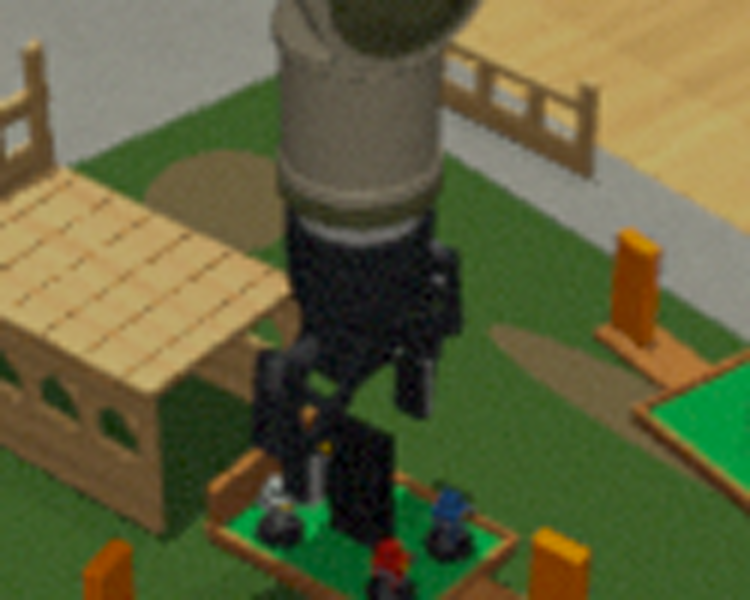

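Call:
drive_tool(
  plan=[
    [0,0,0,0,0,0,0.2],
    [0,0,0,0,0,0,0.4],
    [0,0,0,0,0,0,0.6],
    [0,0,0,0,0,0,0.7],
    [0,0,0,0,0,0,0.75],
  ],
)

```text
clock: 10.65
tcp_pos: [0.5934, -0.0086, 0.0531]
ee_rot: [[-0.181, 0.984, 0.001], [0.984, 0.181, 0.0], [-0.0, 0.001, -1.0]]
wrist_force: [0.3, 0.8, 0.1]
opening: 0.248
```

Call:
drive_tool(
  plan=[
    [0,0,0,0,0,0,0.8],
    [0,0,0,0,0,0,0.84],
    [0,0,0,0,0,0,0.88],
    [0,0,0,0,0,0,0.92],
    [0,0,0,0,0,0,1],
  ],
)

```text
clock: 11.15
tcp_pos: [0.5931, -0.0086, 0.0528]
ee_rot: [[-0.18, 0.984, -0.0], [0.984, 0.18, 0.0], [0.0, -0.0, -1.0]]
wrist_force: [-1.3, 0.1, 2.5]
opening: 0.13
```

Call:
drive_tool(
  plan=[
    [0,0,0,0,0,0,1],
    [0,0,0,0,0,0,1],
    [0,0,0,0,0,0,1],
    [0,0,0,0,0,0,1],
    [0,0,0,0,0,0,1],
  ],
)

```text
clock: 11.65
tcp_pos: [0.5931, -0.0086, 0.0528]
ee_rot: [[-0.181, 0.984, -0.0], [0.984, 0.181, 0.0], [0.0, -0.0, -1.0]]
wrist_force: [-2.6, -0.1, 2.5]
opening: 0.133
```

```bash
python3 plan.py .593 -.0095 .051 100.4
python3 - <<'E'
from h import *
s=snap('side','side9')
x0,y0=260,130
b=cv2.resize(s['pixels'][y0:y0+100,x0:x0+125],None,fx=6,fy=6,interpolation=cv2.INTER_CUBIC)
cv2.imwrite('pics/c13.png',b[:,:,::-1])
E
```

```text
shift [-0.028 -0.008  0.06 ] turn [-0.003 -0.001  0.001]
11.65 [ 0.593 -0.009  0.053] [-2.59  -0.122  2.511] 0.1332130403674095
```

View pics/c13.png

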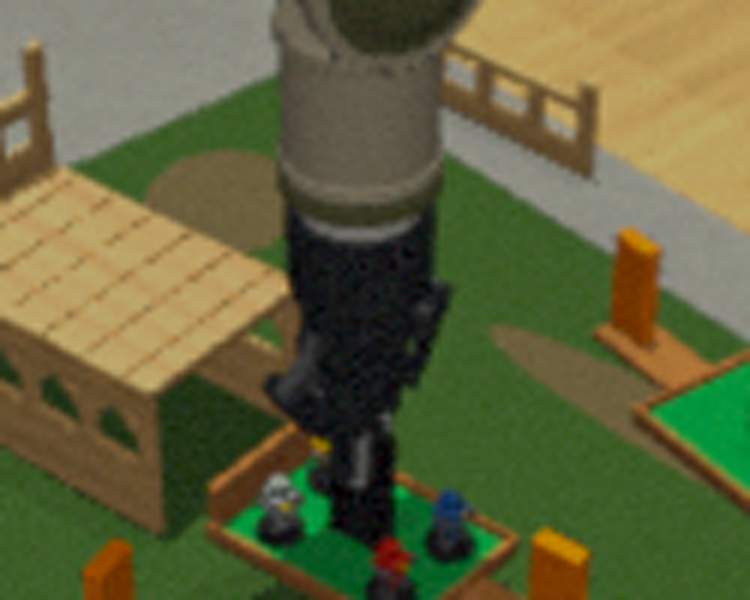

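The handle is gripped with the walkers untouched. I'll lift 120 mm slowly.

Call:
drive_tool(
  plan=[
    [0,0,-0.02,0,0,0,1],
    [0,0,-0.06,0,0,0,1],
    [0,0,-0.12,0,0,0,1],
    [0,0,-0.22,0,0,0,1],
    [0,0,-0.34,0,0,0,1],
  ],
)

```text
clock: 12.2
tcp_pos: [0.5933, -0.0086, 0.0631]
ee_rot: [[-0.181, 0.984, -0.0], [0.984, 0.181, -0.0], [-0.0, -0.0, -1.0]]
wrist_force: [0.1, 0.4, -3.6]
opening: 0.13
```

Call:
drive_tool(
  plan=[
    [0,0,-0.1,0,0,0,1],
    [0,0,-0.18,0,0,0,1],
    [0,0,-0.24,0,0,0,1],
    [0,0,-0.26,0,0,0,1],
    [0,0,-0.26,0,0,0,1],
  ],
)

```text
clock: 12.7
tcp_pos: [0.5933, -0.0086, 0.0709]
ee_rot: [[-0.181, 0.984, 0.0], [0.984, 0.181, 0.0], [-0.0, 0.0, -1.0]]
wrist_force: [0.1, 0.9, -4.8]
opening: 0.132
```

```bash
python3 plan.py .593 -.0095 .171 100.4
python3 - <<'E'
from h import *
s=snap('side','side10')
x0,y0=260,130
b=cv2.resize(s['pixels'][y0:y0+100,x0:x0+125],None,fx=6,fy=6,interpolation=cv2.INTER_CUBIC)
cv2.imwrite('pics/c14.png',b[:,:,::-1])
E
```

```text
shift [-0.029 -0.015 -3.337] turn [0.002 0.    0.002]
12.7 [ 0.593 -0.009  0.071] [ 0.125  0.883 -4.797] 0.13158540625599943
```

View pics/c14.png

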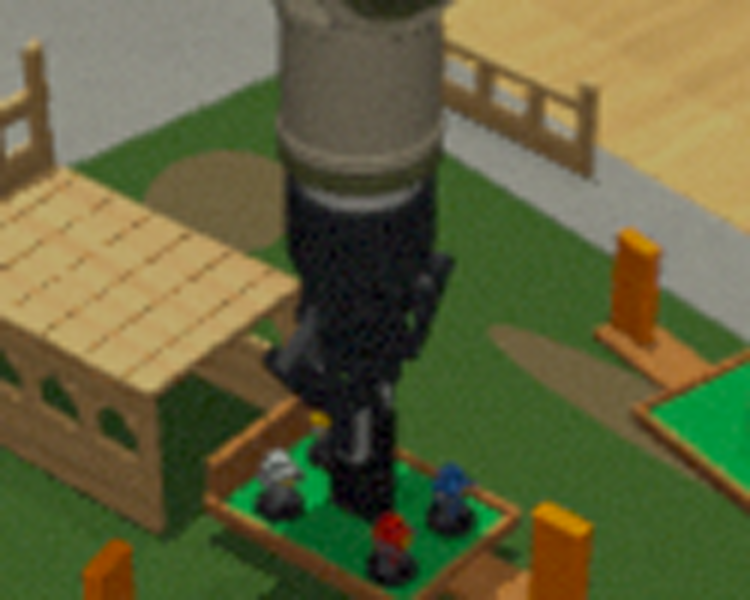

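The tray is off the table and level, with the walkers standing. I'll continue up.

Call:
drive_tool(
  plan=[
    [0,0,-0.04,0,0,0,1],
    [0,0,-0.12,0,0,0,1],
    [0,0,-0.24,0,0,0,1],
    [0,0,-0.4,0,0,0,1],
    [0,0,-0.6,0,0,0,1],
  ],
)

```text
clock: 13.25
tcp_pos: [0.5932, -0.0086, 0.0892]
ee_rot: [[-0.181, 0.984, -0.0], [0.984, 0.181, -0.0], [-0.0, -0.0, -1.0]]
wrist_force: [0.7, 0.0, -3.0]
opening: 0.131
```

Call:
drive_tool(
  plan=[
    [0,0,-0.2,0,0,0,1],
    [0,0,-0.4,0,0,0,1],
    [0,0,-0.6,0,0,0,1],
    [0,0,-0.8,0,0,0,1],
    [0,0,-1.0,0,0,0,1],
  ],
)

```text
clock: 13.75
tcp_pos: [0.5933, -0.0086, 0.1194]
ee_rot: [[-0.181, 0.984, 0.0], [0.984, 0.181, 0.0], [-0.0, 0.0, -1.0]]
wrist_force: [-0.5, 0.4, -4.1]
opening: 0.137
```

Call:
drive_tool(
  plan=[
    [0,0,-0.2,0,0,0,1],
    [0,0,-0.4,0,0,0,1],
    [0,0,-0.6,0,0,0,1],
    [0,0,-0.8,0,0,0,1],
    [0,0,-1.0,0,0,0,1],
  ],
)

```text
clock: 14.25
tcp_pos: [0.5932, -0.0086, 0.1493]
ee_rot: [[-0.181, 0.984, -0.0], [0.984, 0.181, -0.0], [-0.0, -0.0, -1.0]]
wrist_force: [0.3, 0.6, -3.4]
opening: 0.13
```

Call:
drive_tool(
  plan=[
    [0,0,-0.2,0,0,0,1],
    [0,0,-0.4,0,0,0,1],
    [0,0,-0.56,0,0,0,1],
    [0,0,-0.68,0,0,0,1],
    [0,0,-0.76,0,0,0,1],
  ],
)

```text
clock: 14.75
tcp_pos: [0.5933, -0.0086, 0.172]
ee_rot: [[-0.181, 0.984, 0.0], [0.984, 0.181, 0.0], [-0.0, 0.0, -1.0]]
wrist_force: [0.5, 0.2, -4.7]
opening: 0.133
```

Call:
drive_tool(
  plan=[
    [0,0,-0.02,0,0,0,1],
    [0,0,-0.02,0,0,0,1],
    [0,0,-0.02,0,0,0,1],
    [0,0,-0.02,0,0,0,1],
    [0,0,-0.02,0,0,0,1],
  ],
)

```text
clock: 15.25
tcp_pos: [0.5932, -0.0086, 0.1721]
ee_rot: [[-0.181, 0.984, -0.0], [0.984, 0.181, -0.0], [-0.0, -0.0, -1.0]]
wrist_force: [1.0, -0.4, -4.1]
opening: 0.13
```

```bash
python3 plan.py .593 -.0095 .171 100.4
python3 - <<'E'
from h import *
s=snap('side','side11'); snap('top','top11')
x0,y0=240,100
b=cv2.resize(s['pixels'][y0:y0+120,x0:x0+150],None,fx=5,fy=5,interpolation=cv2.INTER_CUBIC)
cv2.imwrite('pics/c15.png',b[:,:,::-1])
E
```

```text
shift [-0.028 -0.012  0.035] turn [-0.002  0.     0.001]
15.25 [ 0.593 -0.009  0.172] [ 0.969 -0.351 -4.134] 0.13019035610893384
```

View pics/c15.png

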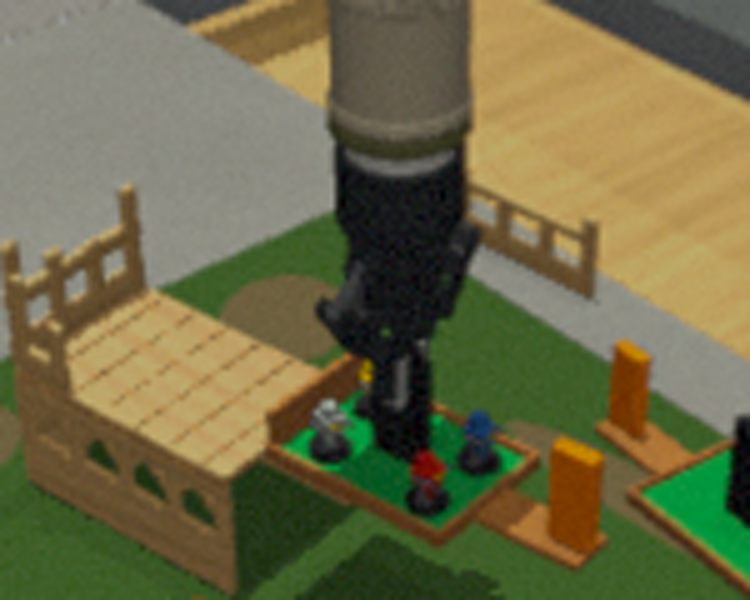

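View pics/top11.png

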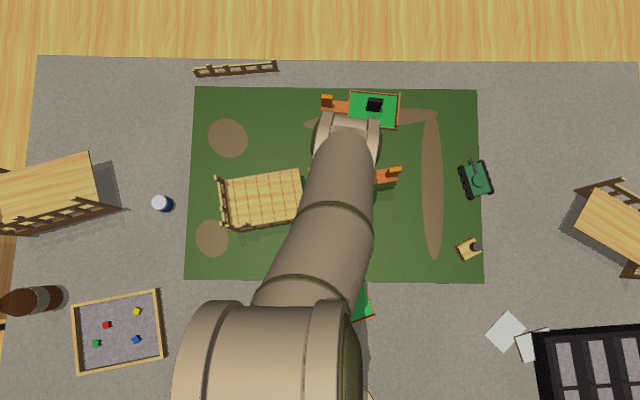

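The tray hangs about 0.119 m up, with all four walkers upright. The pot (162,203), tank (475,180) and crate (468,248) haven't moved. One quick level check, then I'll hand in.

```bash
python3 - <<'E'
from h import *
np.set_printoptions(precision=1,suppress=True)
s=load('side11'); u=np.array([-.181,.984]); o=np.array([.5925,-.009]); v=np.array([-u[1],u[0]])
P=lambda x,y,z:np.r_[o+u*x+v*y,z+.119]
c=lambda p:np.array(p)/5+[240,100]-.4
pts=[P(-.130,0,.075),P(-.07,.05,.012),P(-.07,-.05,.012),P(.07,.05,.036)]
print('expected',proj(s,pts)); print('seen',np.array([c(p) for p in [(577,449),(437,538),(538,459),(270,410)]]))
st=ctrl.read_state(); print(st['clock'],np.abs(st['dq']).max())
print(ctrl.finish_job())
E
```

```text
expected [[354.3 189.5]
 [326.9 206.5]
 [346.8 190.2]
 [291.4 182.1]]
seen [[355.  189.4]
 [327.  207.2]
 [347.2 191.4]
 [293.6 181.6]]
15.35 0.0021936774728105422
the job is handed in; nothing more can be done
None
```

The tray is out of the ruin and held level in the gripper about 12 cm above the table, with all four walkers standing. I handed the job in at 15.4 s of the 48 s allowed.

**What I did:** I took the tray inside the ruin, the farthest left of the three look-alikes. I gripped its orange tab and slid it flat along the ruin's axis for about 150 mm. The top view then put its rear end about 24 mm clear of the upper floor. I let go, gripped the black handle above the walkers' heads and lifted slowly by about 119 mm.

**Last checks:**
- **Walkers:** all four are upright in the last side view.
- **Level:** the tab and the tray's corners sit within about 2 px of where a level tray would appear. Three of the four points are within about 1 px. The far backboard corner is 2.2 px off, which I put down to reading the picture by eye.
- **Still:** the joints were practically at rest when I handed in.
- **Other objects:** by eye, the tank, paint pot and crate are where they were in the first pictures.
- **Forces:** every wrist force I read, including those while pulling and lifting, was about 11 N or less.
- **Disagreement:** the two cameras differed by 4 mm on the handle's position, so I aimed between them using where the gripper had held the tab. The grip closed cleanly.

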